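# Lock and hold the shield box shut for a measurement

### The job

Get the shielded test box ready for a measurement: first slide the red level slider until it stands level with the green pointer, then swing the box's lid down, and push the orange-handled locking pin down through the holes in both front ears until its collar sits on the lid. A sprung post keeps pushing the lid ajar, so finish while still holding on: keep the lid pressed fully shut, with the pin home, and do not let go. Leave the mug, the tape roll, the computer mouse and the green pointer alone.

Things in the scene. Friction and masses are not known exactly. Their poses are not given: they have to be found in the camera images.
- level_base: Grey bar 40 x 170 x 14 mm, fixed to the desk: the track of the level slider. Origin at the centre of its underside; its own y axis is the direction of the track (the grip travels 120 mm, from y = -60 to +60 mm), x across it, z up.
- level_top (a point): Centre of the top of the red slider grip, a block 28 mm (track's x) by 20 mm (along the track, y) by 40 mm tall; this point is 54.5 mm above the desk, the grip's foot is on the bar at 14.5 mm. Takes about 1.5 N to slide and stays where it is left. Axes as the track's.
- mark_tip (a point): Green pointer beside the grip, on the +x edge of the track, 17 mm above the desk; the block of the pointer is 12 mm along the track, about 22 mm across it and rises to at most 21 mm above the desk. It marks the setting: the grip is right when its centre is level with this point along the track's y. Do not shift it.
- testbox: Aluminium box 140 (x) x 180 (y) x 55 mm tall, fixed; origin at the centre of its underside, z up. Its own -x side is the front, with an ear (40 x 50 x 6 mm, top flush with the rim) jutting 40 mm out; the lid hinges on the +x rim. Inside: a green circuit board and, behind the middle of the front wall, a sprung post standing 8 mm proud of the rim.
- lid_hinge (a point): On the hinge line, the middle of the box's rear rim (70 mm behind the box's centre, 55.5 mm above the desk). The hinge line runs along the box's y. This frame turns with the lid: its own -x points from the hinge to the lid's front edge, its z out of the lid's outer face.
- lid (a joint): Lid angle, rad: 0 = shut flat, grows as it opens upward (at most 1.7). Plate 140 mm (hinge to front) x 180 x 8 mm, underside on the hinge line, plus an ear 40 long, 50 wide, 6 thick on its front edge. Stiff hinge: it stays where left (1 to 2 N at the front moves it). Below 0.07 rad it meets the sprung post and, let go, rests ajar at 0.02 to 0.05 rad; fully shut takes about 5 N at the ear.
- lid_hole (a point): Mouth (top) of the 13 mm hole through the lid's ear, 160 mm from the hinge, 6 mm above the ear's underside; with the lid shut it lies straight above base_hole, 61.5 mm above the desk.
- base_hole (a point): Mouth (top) of the 13 mm hole through the box's own ear, 55 mm above the desk, 90 mm in front of the box's centre; axes as the box's. Beneath the 6 mm ear there is free space down to the desk.
- pin: Locking pin, 89 mm long, about 80 g, upright in its holder. Origin at the foot's point, z up along it: steel shaft 10 mm thick, 44 mm long (first 6 mm tapered to 4 mm), dark collar 28 mm wide, 5 thick (underside at 44 mm), orange round handle 18 mm wide from 49 to 89 mm. Home, with the lid shut, the origin is 37.5 mm below base_hole and the collar sits on the lid's ear.
- pin_grip (a point): Centre of the pin's orange handle, on its axis, 69 mm above the foot, 20 mm above the collar's top.
- holder: Blue block 50 x 50 x 50 mm fixed to the desk, with a 13 mm upright hole in the middle in which the pin stands, collar on the block's top. Origin at the centre of its underside.
- mug: White mug, 80 mm in diameter, 90 mm tall, loose; origin under its centre. A bystander.
- tape: Yellow roll of tape lying flat, 90 mm in diameter, 24 mm tall, loose; origin under its centre. A bystander.
- mouse: White computer mouse 95 x 58 x 32 mm, loose; origin under its centre. A bystander.
Not all that is in view belongs to the job. Of the things that look like the level_base, the smallest one is meant.

How it is judged:
By the outcome, as a careful person would: the job done as asked, in the order asked, and still so for the second after the job is handed in, while the arm keeps its last pose, push and grip.
It also fails if it takes over 72 s, if anything falls off the work surface, if the arm or the gripper's body presses on something with over 40 N, if the wrist force passes 120 N, or if a joint passes its speed limit or range.

### The arm

A 6-joint arm with a two-finger parallel gripper is mounted at the origin on the work surface. World frame = base frame: x ahead of the robot, y to its left, z up, the work surface at z = 0. Lengths are in m, angles in rad, forces in N, time in s.
With the tool pointing down it reaches from about 0.275 to 0.75 m from the base axis. Payload 10.2 kg.
Tool frame: the origin (TCP) lies midway between the tips of the shut fingers; the grasp point (between the pads) lies 19 mm behind it; z points along the fingers, y is the direction in which the jaws open and shut (so a half turn about z gives the same grasp; the last joint's range is limited). The gripper opens to 85 mm and grips with 20 to 120 N. Pads are 22 mm wide; open, the fingers measure 114 mm over their backs; the gripper's body (76 mm by 85 mm) begins 54 mm behind the grasp point. The pads swing forward as they close: fully open they stand 13 mm farther back than shut.
Start: joints at [1.074, 0.313, 1.498, -0, 1.331, -0.223], TCP at [0.142, 0.505, 0.231] pointing down, gripper open.
Joint ranges: [-2.94, 2.94], [-0.97, 2.17], [0.19, 2.56], [-1.23, 4.37], [0.02, 3.11], [-2.88, 2.88]. Speed limits (rad/s): [2.39, 2.39, 3.01, 3.14, 3.14, 3.14].

### API

Orientations are given as a 3x3 rotation matrix whose columns are the frame's x, y, z axes.
In Python, from station import arm, optics, ticket, finder gives the robot as it stands.
- The arm moves only by the tool carry_out, never from a script. Its argument "series" is one flat list of numbers, 7 for each row, row after row: the shift along the tool's x, y, z in cm, then the turn, a rotation vector about the tool's x, y, z in degrees, then the opening, from 0 (shut) to 1 (fully open). A call has 1 to 12 rows; each row is the pose to reach, as a shift and turn from the pose commanded when the call began, along the tool's axes at that moment; what a row does not reach only later rows make up. A row lasts 1/12 s, in which the tool goes at most 41.7 mm and 7.16 degrees, less where a joint would pass 70% of its speed; a pose out of reach is approached as far as the arm can. A call with a gripper value outside its range is refused whole. The fingers move at their own pace and stop on an object; "grip_force" is the grip in N (left out, the last holds). Time passes only in rows, so rows that repeat a pose let the fingers close. It gives the time, the measured TCP pose, the force and the opening at its end, in the units of the state.
- arm.observe(): the state, without advancing time (a new reading comes with each control period).
- optics.camera(name): name is "side" or "top"; returns a dict with "pixels" (400x640x3 uint8, red, green, blue), "z_map" (400x640 float32, m along the optical axis (not along the pixel's ray), 0 where there is no reading), "camera_matrix" (3x3 intrinsics, pixels), "world_from_camera" (4x4, takes a point from camera to world coordinates). Camera axes: x right, y up, looking along -z (the intrinsics and any distortion apply to the point x, -y, -z); pixel columns grow to the right and rows downward; lengths in m; the calibration is good to about 2 mm. A picture is of the moment at which its call begins.
- ticket.job_done(): hands the job in, once; it reports no verdict.
Trained networks look in a picture, given as the dict that the camera call returned (one of the last four; its "shot" number tells which), for a name from the list of things; names that differ only in an ending like _2 or _b are one class to them, and where a whole thing is asked for, a point or a joint stands for the part that bears it (a point fixed in the world has none). Each returns a list of dicts, best first, with "score" (0 to 1); they miss things now and then, are a little off and sometimes report something else, mostly with a low value. They report only what shows in the picture. A call takes as long as a camera call. They do not tell look-alikes from the thing itself.
- finder.search_frame(picture, query): "centre" ([x, y, z] in m, in world coordinates, good to about 4 mm: the middle of the surface that is visible of it).
- finder.regions_of(picture, query): "region" (400x640 bool, what is visible of it).
- finder.spot_point(picture, query): "centre" ([x, y, z] in m, in world coordinates, good to about 4 mm: a listed point, or the origin of a listed thing).
The state is a dict: "t": time; "qpos": joint angles; "joint_velocities": joint speeds; "joint_efforts": joint torques, N m; "ee_pos": TCP position; "tcp_rot": TCP orientation; "wrist_force": force on the tool from outside, world axes, zero at the start; "wrist_torque": the same for the moment, N m; "opening": finger opening in m.
Only numpy, scipy, OpenCV 4.12 (cv2) and the standard library are available. Lean on these libraries where they do the work, as an engineer would, in place of code of your own. Each camera call takes 0.05 s, during which the arm holds its last target.

## Working session

There is one attempt and no reset: what is moved stays moved. The work goes in short steps, Python scripts to look and compute and a tool call to move; the robot and the scene stay as the last step left them, time stands still between calls to the robot, and variables do not carry over. Pictures are saved under pics/ and viewed, and the job is handed in when it is done.

Besides the shell and the picture viewer there is one more tool, called after ">>>" by a JSON object that holds its "api" and its "payload". carry_out: Moves the arm, as the interface text tells. Its arguments: {"type":"object","properties":{"series":{"type":"array"},"grip_force":{"type":"number"}},"required":["series"]}

```bash
mkdir -p pics; ls
cat > h.py <<'E'
import numpy as np, cv2, json
from station import arm, optics, ticket, finder
def snap(n,f):
    p=optics.camera(n); cv2.imwrite('pics/'+f,cv2.cvtColor(p['pixels'],cv2.COLOR_RGB2BGR)); return p
def world(p,u,v,z=None):
    d=p['z_map'][int(v),int(u)] if z is None else z
    K=p['camera_matrix']; x=(u-K[0,2])/K[0,0]*d; y=(v-K[1,2])/K[1,1]*d
    return (p['world_from_camera']@np.array([x,-y,-d,1]))[:3]
def proj(p,X):
    c=np.linalg.inv(p['world_from_camera'])@np.append(X,1); K=p['camera_matrix']
    return K[0,0]*c[0]/-c[2]+K[0,2], K[1,1]*-c[1]/-c[2]+K[1,2]
def planehit(p,u,v,z):
    a=world(p,u,v,1.0); o=p['world_from_camera'][:3,3]; d=a-o
    return o+d*(z-o[2])/d[2]
E
python3 - <<'E'
from h import *
np.set_printoptions(precision=4,suppress=True)
for n in ['top','side']:
    p=snap(n,n+'0.png'); print(n,p.keys(), p['camera_matrix'].tolist(), p['world_from_camera'].tolist())
    for q in ['level_base','level_top','mark_tip','testbox','lid_hinge','lid_hole','base_hole','pin','pin_grip','holder','mug','tape','mouse']:
        r=finder.spot_point(p,q)
        print(q,[(np.round(x['centre'],4).tolist(),round(x['score'],2),np.round(proj(p,np.array(x['centre'])),0).tolist()) for x in r[:4]])
s=arm.observe(); print(s)
E
```

```text
pics
top dict_keys(['pixels', 'z_map', 'camera_matrix', 'world_from_camera', 'shot']) [[361.4403243195669, 0.0, 316.94010213178797], [0.0, 361.4403243195669, 201.64618996775474], [0.0, 0.0, 1.0]] [[-0.0018553901242115037, 0.9929475381640341, -0.11854005222485392, 0.34323062064874127], [-0.9999812087038088, -0.002534899739012109, -0.005581802807573203, -0.04465241695523437], [-0.0058429245037441855, 0.11852746828181758, 0.9929335826206835, 1.2869201135579411], [0.0, 0.0, 0.0, 1.0]]
level_base [([0.4892, -0.5341, 0.0016], 0.84, [456.0, 203.0]), ([0.4832, -0.2876, 0.0009], 0.83, [387.0, 205.0]), ([0.3045, -0.2996, 0.0002], 0.66, [392.0, 256.0])]
level_top [([0.4943, -0.2483, 0.0538], 0.49, [378.0, 200.0]), ([0.2888, -0.2212, 0.0773], 0.48, [373.0, 261.0]), ([0.4716, -0.4507, 0.0753], 0.46, [440.0, 206.0])]
mark_tip [([0.2736, -0.224, 0.0235], 0.41, [371.0, 265.0]), ([0.4505, -0.455, 0.0226], 0.39, [436.0, 214.0])]
testbox [([0.5915, -0.0303, -0.0032], 0.77, [315.0, 176.0])]
lid_hinge [([0.6667, -0.026, 0.0549], 0.52, [313.0, 151.0])]
lid_hole [([0.6241, -0.024, 0.2082], 0.45, [312.0, 15
[... 2297 characters left out ...]
 ([0.4916, 0.432, 0.0008], 0.56, [294.0, 117.0]), ([0.4922, 0.2708, 0.0024], 0.48, [299.0, 144.0]), ([0.6262, -0.0266, 0.2135], 0.38, [367.0, 147.0])]
{'t': 1.4, 'qpos': array([ 1.0736,  0.3129,  1.4977, -0.    ,  1.331 , -0.2234]), 'joint_velocities': array([-0.0002,  0.0007,  0.0011,  0.0003,  0.0014,  0.0017]), 'joint_efforts': array([  0.0015, -41.2177, -25.9893,  -0.0001,   0.0006,  -0.    ]), 'ee_pos': array([0.142 , 0.5055, 0.2313]), 'tcp_rot': array([[-0.9628,  0.2704,  0.    ],
       [ 0.2704,  0.9628,  0.    ],
       [-0.    ,  0.    , -1.    ]]), 'wrist_force': array([-0.5471, -0.2316,  0.2041]), 'wrist_torque': array([ 0.0492, -0.0381, -0.004 ]), 'opening': 0.08537162944510822}
```

View pics/top0.png

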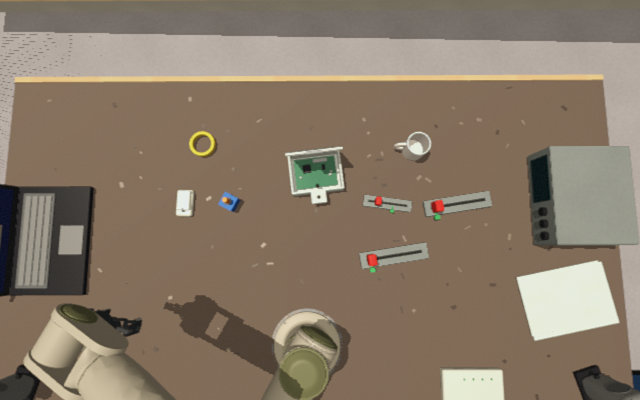

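View pics/side0.png

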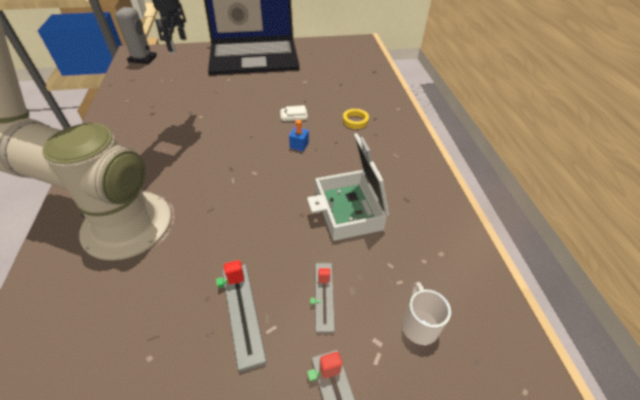

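Run:
```python
import cv2
a=cv2.imread('pics/side0.png')[235:400,180:400]; cv2.imwrite('pics/sc0.png',cv2.resize(a,None,fx=3.5,fy=3.5,interpolation=3))
a=cv2.imread('pics/top0.png')[170:310,350:500]; cv2.imwrite('pics/tc0.png',cv2.resize(a,None,fx=4.2,fy=4.2,interpolation=3))
```

```text
(no output)
```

View pics/sc0.png

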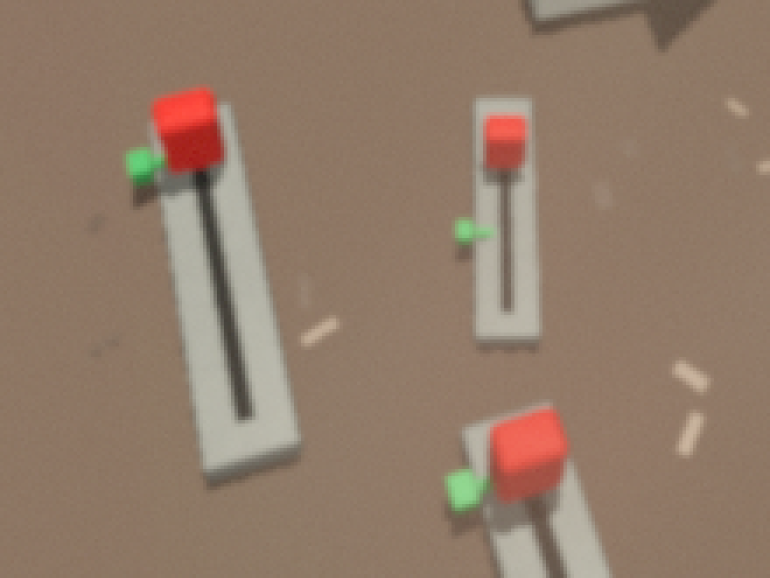

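View pics/tc0.png

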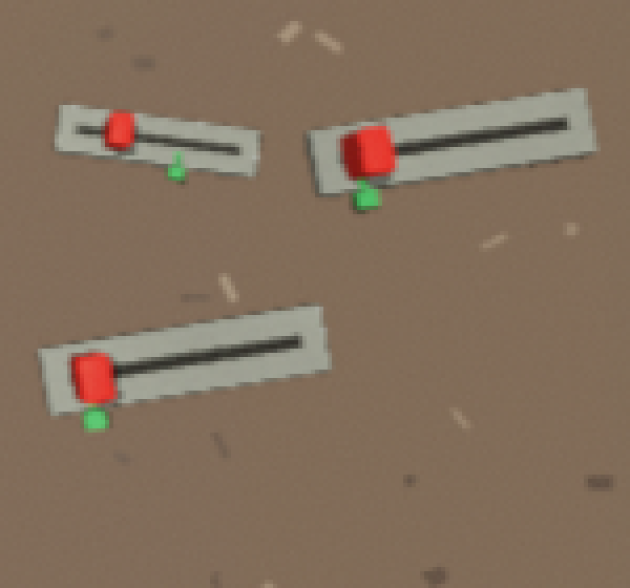

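Look-alikes for the level slider: tracks at top-picture pixels (387,204), (458,204) and (394,256). By its size, the smallest, (387,204), is meant, and the crop confirms it: grip at (378,200), green pointer at (392,210). Next I'll take precise measurements.

```bash
cat > m.py <<'E'
from h import *
np.set_printoptions(precision=4,suppress=True)
P={}
for n in ['top','side']:
    p=optics.camera(n); np.savez(f'{n}.npz',**{k:p[k] for k in['pixels','z_map','camera_matrix','world_from_camera']}); P[n]=p
def cloud(p):
    v,u=np.mgrid[:400,:640]; d=p['z_map']; K=p['camera_matrix']
    X=np.stack([(u-K[0,2])/K[0,0]*d,-(v-K[1,2])/K[1,1]*d,-d],-1)
    T=p['world_from_camera']; return X@T[:3,:3].T+T[:3,3]
for n,p in P.items():
    C=cloud(p); rgb=p['pixels'].astype(int); ok=p['z_map']>0
    R,G,B=rgb[...,0],rgb[...,1],rgb[...,2]
    roi=ok&(C[...,0]>.43)&(C[...,0]<.56)&(C[...,1]>-.39)&(C[...,1]<-.19)
    red=roi&(R>150)&(G<90); gr=roi&(G>R+40)&(G>B+30)
    bar=roi&(abs(R-G)<25)&(abs(G-B)<25)&(C[...,2]>.006)&(C[...,2]<.025)&(R>100)
    print(n,'red',red.sum(),'top',C[red&(C[...,2]>.048)].mean(0),(red&(C[...,2]>.048)).sum(),'all',C[red].mean(0),'zmax',np.percentile(C[red][:,2],95))
    print(' green',gr.sum(),C[gr].mean(0)); print(C[gr][:12]); vv,uu=np.nonzero(gr);print(list(zip(uu,vv)))
    v,u=np.nonzero(bar); print(' bar',bar.sum(),'zmed',np.median(C[bar][:,2]))
    W=np.array([planehit(p,a,b,.014)[:2] for a,b in zip(u,v)]).astype(np.float32)
    (cx,cy),(w,h),a=cv2.minAreaRect(W*1000); print(' rect',cx,cy,w,h,a)
    # pin
    roi=ok&(abs(C[...,0]-.49)<.04)&(abs(C[...,1]-.272)<.04)
    org=roi&(R>160)&(B<90)&(G>50)&(G<170); print(' orange',org.sum(),C[org].mean(0),C[org].max(0))
    blue=roi&(B>R+50); print(' blue',blue.sum(),C[blue].mean(0),np.percentile(C[blue],[5,95],axis=0).tolist())
    a=p['pixels'][130:225,270:400] if n=='side' else p['pixels'][135:215,275:360]
    cv2.imwrite(f'pics/box_{n}.png',cv2.cvtColor(cv2.resize(a,None,fx=6,fy=6,interpolation=3),cv2.COLOR_RGB2BGR))
E
python3 m.py
```

```text
top red 49 top [ 0.4941 -0.2474  0.0536] 42 all [ 0.4953 -0.2495  0.0481] zmax 0.05623967097024805
 green 17 [ 0.4655 -0.301   0.0158]
[[ 0.4786 -0.3023  0.0174]
 [ 0.4754 -0.2992  0.015 ]
 [ 0.4748 -0.3016  0.0202]
 [ 0.4718 -0.3027  0.0147]
 [ 0.4682 -0.2989  0.0155]
 [ 0.4688 -0.3036  0.0096]
 [ 0.4642 -0.2942  0.0208]
 [ 0.4643 -0.298   0.0196]
 [ 0.4641 -0.301   0.0218]
 [ 0.4643 -0.305   0.0193]
 [ 0.4608 -0.2944  0.0195]
 [ 0.4604 -0.2971  0.0236]]
[(np.int64(392), np.int64(206)), (np.int64(391), np.int64(207)), (np.int64(392), np.int64(207)), (np.int64(392), np.int64(208)), (np.int64(391), np.int64(209)), (np.int64(392), np.int64(209)), (np.int64(390), np.int64(210)), (np.int64(391), np.int64(210)), (np.int64(392), np.int64(210)), (np.int64(393), np.int64(210)), (np.int64(390), np.int64(211)), (np.int64(391), np.int64(211)), (np.int64(392), np.int64(211)), (np.int64(393), np.int64(211)), (np.int64(391), np.int64(212)), (np.int64(392), np.int64(212)), (np.int64(393), np.int64(212))]
 bar 426 zmed 0.013767175352988215
 rect 496.1450500488281 -287.9354553222656 119.9603729248046
[... 1299 characters left out ...]
t64(315), np.int64(301)), (np.int64(316), np.int64(301)), (np.int64(317), np.int64(301)), (np.int64(318), np.int64(301)), (np.int64(319), np.int64(301)), (np.int64(311), np.int64(302)), (np.int64(312), np.int64(302)), (np.int64(313), np.int64(302)), (np.int64(314), np.int64(302)), (np.int64(312), np.int64(303)), (np.int64(313), np.int64(303))]
 bar 964 zmed 0.012554450679259255
 rect 488.0542907714844 -288.74749755859375 170.45159912109375 38.34819030761719 81.88578033447266
 orange 50 [0.4912 0.2647 0.0818] [0.5006 0.2735 0.095 ]
 blue 302 [0.4889 0.2552 0.0336] [[0.46396685334096843, 0.23914310971696046, 0.006006941785290093], [0.5148610994507439, 0.28132582213824037, 0.05043832663219142]]
```

View pics/box_top.png

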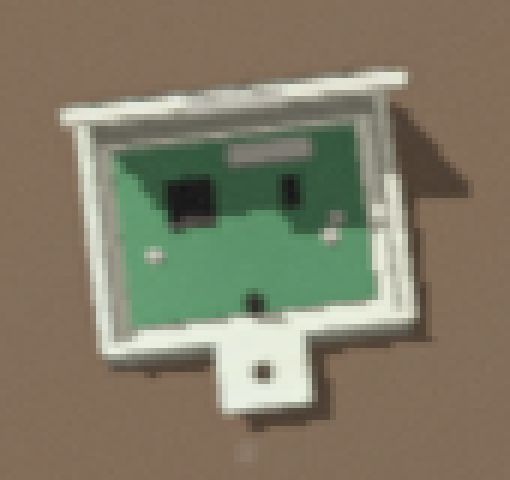

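View pics/box_side.png

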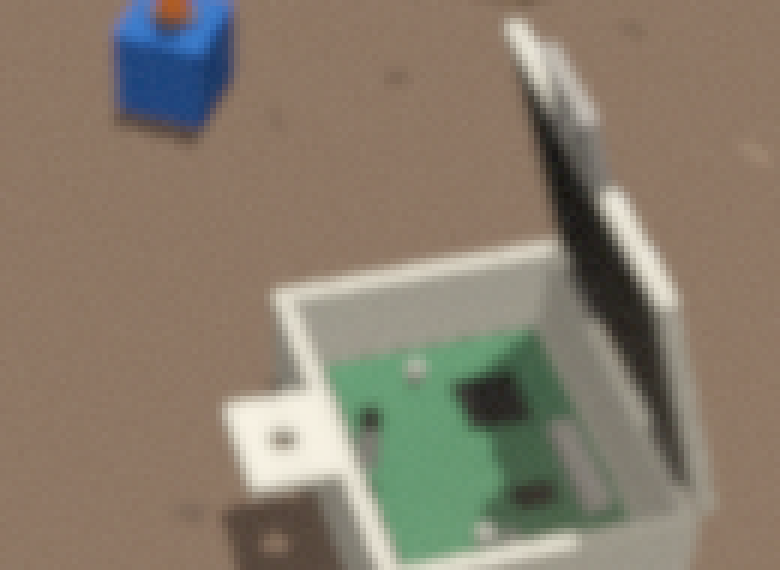

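```bash
cat > m2.py <<'E'
import numpy as np, cv2
from h import planehit, proj
np.set_printoptions(precision=4,suppress=True)
P={n:dict(np.load(n+'.npz')) for n in['top','side']}
for n,(u,v) in {'top':(318.42,196.58),'side':(316.9,202.6)}.items(): print('hole',n,planehit(P[n],u,v,.054))
for n,p in P.items():
    rgb=p['pixels'].astype(float)
    # soft weights for green pointer, centroid
    sub={'top':(slice(203,216),slice(385,400)),'side':(slice(292,309),slice(305,324))}[n]
    w=np.clip(rgb[...,1]-rgb[...,0]-10,0,None); v,u=np.mgrid[:400,:640]
    W=w[sub]; cu=(W*u[sub]).sum()/W.sum(); cv=(W*v[sub]).sum()/W.sum()
    print(n,'green',cu,cv,planehit(p,cu,cv,.017),planehit(p,cu,cv,.015))
    # bar edges
    g=(abs(rgb[...,0]-rgb[...,1])<20)&(abs(rgb[...,1]-rgb[...,2])<20)&(rgb[...,0]>115)
    m=np.zeros((400,640),np.uint8); r={'top':(slice(190,216),slice(360,415)),'side':(slice(258,335),slice(308,340))}[n]
    red=(rgb[...,0]>140)&(rgb[...,1]<100)
    m[r]=g[r]; k,lab,st,ce=cv2.connectedComponentsWithStats(m); i=1+np.argmax(st[1:,4]); vv,uu=np.nonzero(lab==i)
    X=np.array([planehit(p,a,b,.014)[:2]*1000 for a,b in zip(uu,vv)],np.float32)
    print(' bar',len(X),cv2.minAreaRect(X))
    cv2.imwrite(f'pics/m_{n}.png',(lab==i).astype(np.uint8)*255)
# slot ends top
q=lambda x,y:(350+(x+.5)/4.2-.5,170+(y+.5)/4.2-.5)
A=planehit(P['top'],*q(77,130),.014);B=planehit(P['top'],*q(240,151),.014);print('slot',A,B,np.degrees(np.arctan2(*(A-B)[1::-1])),np.linalg.norm(A-B))
q=lambda x,y:(180+(x+.5)/3.5-.5,235+(y+.5)/3.5-.5)
c=[planehit(P['side'],*q(*a),.014) for a in[(474,98),(532,97),(541,335),(476,341)]]
print('side corners',np.array(c),np.mean(c,0))
for a,b in((0,3),(1,2)): print(np.degrees(np.arctan2(*(c[a]-c[b])[1::-1])),np.linalg.norm(c[a]-c[b]))
q=lambda x,y:(350+(x+.5)/4.2-.5,170+(y+.5)/4.2-.5)
c=[planehit(P['top'],*q(*a),.014) for a in[(60,104),(261,130),(254,177),(55,151)]]
print('top corners',np.array(c),np.mean(c,0))
for a,b in((0,1),(3,2)): print(np.degrees(np.arctan2(*(c[a]-c[b])[1::-1])),np.linalg.norm(c[a]-c[b]))
# ear front corners and box front corners, z=.055 , top crop
q=lambda x,y:(275+(x+.5)/6-.5,135+(y+.5)/6-.5)
print('ear top',[planehit(P['top'],*q(*a),.055)[:2] for a in[(222,413),(316,402)]],'box front',[planehit(P['top'],*q(*a),.055)[:2] for a in[(103,353),(413,320)]])
q=lambda x,y:(270+(x+.5)/6-.5,130+(y+.5)/6-.5)
print('ear side',[planehit(P['side'],*q(*a),.055)[:2] for a in[(221,402),(240,490)]])
E
python3 m2.py
```

```text
hole top [ 0.508  -0.0428  0.054 ]
hole side [ 0.5058 -0.0427  0.054 ]
top green 391.619926199262 209.71365313653138 [ 0.4655 -0.3007  0.017 ] [ 0.4657 -0.3011  0.015 ]
 bar 448 ((490.0829162597656, -285.5442199707031), (176.8275604248047, 45.526119232177734), 81.93938446044922)
side green 313.98958875585635 300.6215512753774 [ 0.4625 -0.3005  0.017 ] [ 0.4626 -0.2994  0.015 ]
 bar 1097 ((485.39373779296875, -289.1562194824219), (177.6194610595703, 46.75940704345703), 82.22673797607422)
slot [ 0.4986 -0.2184  0.014 ] [ 0.4804 -0.3552  0.014 ] 82.43616225443638 0.13803146999731017
side corners [[ 0.479  -0.2005  0.014 ]
 [ 0.5189 -0.2052  0.014 ]
 [ 0.4956 -0.3723  0.014 ]
 [ 0.4563 -0.3705  0.014 ]] [ 0.4874 -0.2871  0.014 ]
82.38543292460085 0.1714738665685686
82.06483497534201 0.16873460613630084
top corners [[ 0.5208 -0.2044  0.014 ]
 [ 0.4982 -0.3734  0.014 ]
 [ 0.4584 -0.3662  0.014 ]
 [ 0.4808 -0.1995  0.014 ]] [ 0.4895 -0.2859  0.014 ]
82.38746819682036 0.17053483911922182
82.35164395834403 0.1682456835829113
ear top [array([ 0.4842, -0.0193]), array([ 0.4904, -0.0731])] box front [array([0.5191, 0.049 ]), array([ 0.5377, -0.1291])]
ear side [array([ 0.481 , -0.0183]), array([ 0.4827, -0.0709])]
```

```bash
cat >> h.py <<'E'
from scipy.spatial.transform import Rotation as Ro
def plan(xyz,yaw):
    "shift in tool axes (cm), turn deg to point down with tool y at yaw deg"
    s=arm.observe(); R=s['tcp_rot']; y=np.radians(yaw)
    ty=np.array([np.cos(y),np.sin(y),0]); tz=np.array([0,0,-1.]); T=np.c_[np.cross(ty,tz),ty,tz]
    print('t',s['t'],'pos',s['ee_pos'].round(4),'shift',(R.T@(np.array(xyz)-s['ee_pos'])*100).round(2),'turn',np.degrees(Ro.from_matrix(R.T@T).as_rotvec()).round(2),'q',s['qpos'].round(2),'F',s['wrist_force'].round(1),'op',round(s['opening'],4))
E
python3 -c "
from h import *
plan((.494,-.248,.15),82.3)"
```

```text
t 1.5 pos [0.142  0.5054 0.2313] shift [-54.26 -63.02   8.13] turn [-0.   -0.   -7.99] q [ 1.07  0.31  1.5   0.    1.33 -0.22] F [ 0.  -1.  -0.1] op 0.0854
```

>>> {"api": "carry_out", "payload": {"series": [-54.3, -63.0, 5, 0, 0, -8, 0.6, -54.3, -63.0, 5, 0, 0, -8, 0.6, -54.3, -63.0, 5, 0, 0, -8, 0.6, -54.3, -63.0, 5, 0, 0, -8, 0.6, -54.3, -63.0, 5, 0, 0, -8, 0.6, -54.3, -63.0, 5, 0, 0, -8, 0.6, -54.3, -63.0, 5, 0, 0, -8, 0.6, -54.3, -63.0, 5, 0, 0, -8, 0.6, -54.3, -63.0, 5, 0, 0, -8, 0.6, -54.3, -63.0, 5, 0, 0, -8, 0.6, -54.3, -63.0, 5, 0, 0, -8, 0.6, -54.3, -63.0, 5, 0, 0, -8, 0.6], "grip_force": 30}}

```text
t: 2.5
ee_pos: [0.3529, 0.0533, 0.2017]
tcp_rot: [[-0.991, 0.134, 0.001], [0.134, 0.991, -0.0], [-0.001, 0.0, -1.0]]
wrist_force: [1.4, 1.6, -0.8]
opening: 0.0513
```

```bash
python3 -c "
from h import *
plan((.494,-.248,.15),82.3)"
```

```text
t 2.5 pos [0.3529 0.0533 0.2017] shift [-18.02 -27.97   5.19] turn [ 0.    0.07 -0.01] q [-0.18 -0.04  1.99  0.    1.19 -1.62] F [ 1.4  1.6 -0.8] op 0.0513
```

>>> {"api": "carry_out", "payload": {"series": [-18, -28, 5, 0, 0, 0, 0.6, -18, -28, 5, 0, 0, 0, 0.6, -18, -28, 5, 0, 0, 0, 0.6, -18, -28, 5, 0, 0, 0, 0.6, -18, -28, 5, 0, 0, 0, 0.6, -18, -28, 5, 0, 0, 0, 0.6, -18, -28, 5, 0, 0, 0, 0.6, -18, -28, 5, 0, 0, 0, 0.6, -18, -28, 5, 0, 0, 0, 0.6, -18, -28, 5, 0, 0, 0, 0.6, -18, -28, 5, 0, 0, 0, 0.6, -18, -28, 5, 0, 0, 0, 0.6]}}

```text
t: 3.5
ee_pos: [0.4933, -0.245, 0.1519]
tcp_rot: [[-0.991, 0.133, 0.0], [0.133, 0.991, 0.0], [-0.0, 0.0, -1.0]]
wrist_force: [1.0, 0.2, -0.4]
opening: 0.0511
```

```bash
python3 -c "
from h import *
plan((.494,-.248,.032),82.3)"
```

```text
t 3.5 pos [ 0.4933 -0.245   0.1519] shift [-0.11 -0.29 11.99] turn [0.   0.01 0.07] q [-0.67  0.44  1.53  0.    1.17 -2.11] F [ 1.   0.2 -0.4] op 0.0511
```

>>> {"api": "carry_out", "payload": {"series": [-0.1, -0.3, 4, 0, 0, 0, 0.6, -0.1, -0.3, 8, 0, 0, 0, 0.6, -0.1, -0.3, 10.5, 0, 0, 0, 0.6, -0.1, -0.3, 12, 0, 0, 0, 0.6, -0.1, -0.3, 12, 0, 0, 0, 0.6, -0.1, -0.3, 12, 0, 0, 0, 0, -0.1, -0.3, 12, 0, 0, 0, 0, -0.1, -0.3, 12, 0, 0, 0, 0, -0.1, -0.3, 12, 0, 0, 0, 0, -0.1, -0.3, 12, 0, 0, 0, 0, -0.1, -0.3, 12, 0, 0, 0, 0, -0.1, -0.3, 12, 0, 0, 0, 0], "grip_force": 30}}

```text
t: 4.5
ee_pos: [0.4948, -0.2496, 0.0334]
tcp_rot: [[-0.991, 0.134, 0.002], [0.134, 0.991, -0.002], [-0.003, -0.001, -1.0]]
wrist_force: [-1.5, 1.2, 6.9]
opening: 0.0193
```

```bash
python3 -c "
from h import *
plan((.4862,-.3036,.032),82.3)
for n in ['top','side']:
  p=snap(n,n+'1.png'); a=p['pixels'][180:230,350:420] if n=='top' else p['pixels'][235:340,280:370]
  cv2.imwrite(f'pics/{n}1c.png',cv2.cvtColor(cv2.resize(a,None,fx=6,fy=6,interpolation=3),cv2.COLOR_RGB2BGR))
"
```

```text
t 4.5 pos [ 0.4948 -0.2496  0.0334] shift [ 0.13 -5.47  0.15] turn [-0.08  0.15  0.02] q [-0.68  0.61  1.62  0.    0.91 -2.12] F [-1.5  1.2  6.9] op 0.0193
```

View pics/side1c.png

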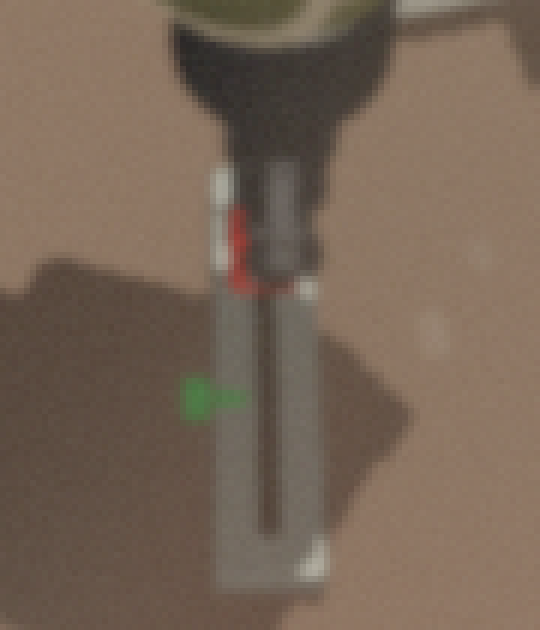

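>>> {"api": "carry_out", "payload": {"series": [0, -0.8, 0, 0, 0, 0, 0, 0, -1.8, 0, 0, 0, 0, 0, 0, -2.8, 0, 0, 0, 0, 0, 0, -3.8, 0, 0, 0, 0, 0, 0, -4.8, 0, 0, 0, 0, 0, 0, -5.3, 0, 0, 0, 0, 0, 0, -5.55, 0, 0, 0, 0, 0, 0, -5.55, 0, 0, 0, 0, 0, 0, -5.55, 0, 0, 0, 0, 0]}}

```text
t: 5.35
ee_pos: [0.4872, -0.3053, 0.0334]
tcp_rot: [[-0.991, 0.134, 0.002], [0.134, 0.991, -0.003], [-0.003, -0.003, -1.0]]
wrist_force: [-2.2, -0.5, 6.5]
opening: 0.0193
```

```bash
python3 -c "
from h import *
plan((.4862,-.3036,.032),82.3)
for n in ['top','side']:
  p=snap(n,n+'2.png'); np.savez(n+'2.npz',**{k:p[k] for k in['pixels','z_map','camera_matrix','world_from_camera']}); a=p['pixels'][180:230,350:420] if n=='top' else p['pixels'][250:340,285:355]
  cv2.imwrite(f'pics/{n}2c.png',cv2.cvtColor(cv2.resize(a,None,fx=6.5,fy=6.5,interpolation=3),cv2.COLOR_RGB2BGR))
"
```

```text
t 5.35 pos [ 0.4872 -0.3053  0.0334] shift [0.12 0.16 0.14] turn [-0.15  0.15  0.  ] q [-0.76  0.64  1.55 -0.    0.94 -2.2 ] F [-2.2 -0.5  6.5] op 0.0193
```

View pics/side2c.png

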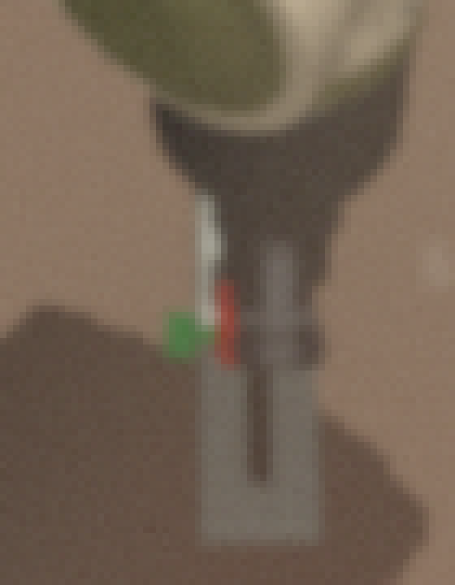

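>>> {"api": "carry_out", "payload": {"series": [0, 0, 0, 0, 0, 0, 0.6, 0, 0, 0, 0, 0, 0, 0.6, 0, 0, 0, 0, 0, 0, 0.6, 0, 0, -4, 0, 0, 0, 0.6, 0, 0, -8, 0, 0, 0, 0.6, 0, 3, -12, 0, 0, 0, 0.6, 0, 7, -15, 0, 0, 0, 0.6, 0, 11, -17, 0, 0, 0, 0.6, 0, 15, -17, 0, 0, 0, 0.6, 0, 19, -17, 0, 0, 0, 0.6, 0, 20, -17, 0, 0, 0, 0.6]}}

```text
t: 6.37
ee_pos: [0.5135, -0.1025, 0.2025]
tcp_rot: [[-0.991, 0.132, 0.002], [0.132, 0.991, 0.0], [-0.001, 0.0, -1.0]]
wrist_force: [0.2, 0.2, -0.6]
opening: 0.0512
```

```bash
cat > m3.py <<'E'
from h import *
np.set_printoptions(precision=4,suppress=True)
import sys
tag=sys.argv[1]
plan((.4862,-.3036,.032),82.3)
yt=-np.array([np.cos(np.radians(82.3)),np.sin(np.radians(82.3))])
for n in ['top','side']:
  p=snap(n,n+tag+'.png'); np.savez(n+tag+'.npz',**{k:p[k] for k in['pixels','z_map','camera_matrix','world_from_camera']}); a=p['pixels'][180:230,350:420] if n=='top' else p['pixels'][250:340,285:355]
  cv2.imwrite(f'pics/{n}{tag}c.png',cv2.cvtColor(cv2.resize(a,None,fx=6.5,fy=6.5,interpolation=3),cv2.COLOR_RGB2BGR))
  for q in('level_top','mark_tip'):
    print(n,q,[(np.round(x['centre'],4).tolist(),round(x['score'],2), round(float(yt@(np.array(x['centre'][:2])-[.4885,-.2865])),4)) for x in finder.spot_point(p,q)[:4] if abs(x['centre'][1]+.3)<.06 and x['centre'][0]>.43])
E
python3 m3.py 3
```

```text
t 6.3667 pos [ 0.5135 -0.1025  0.2025] shift [  0.08 -20.3   17.04] turn [0.02 0.09 0.12] q [-0.42  0.33  1.55  0.    1.26 -1.86] F [ 0.2  0.2 -0.6] op 0.0512
top level_top [([0.4862, -0.3059, 0.0552], 0.61, 0.0195)]
top mark_tip []
side level_top [([0.4848, -0.3011, 0.0559], 0.69, 0.015), ([0.4862, -0.2876, -0.0006], 0.62, 0.0014)]
side mark_tip [([0.4705, -0.3033, 0.0145], 0.38, 0.0191)]
```

View pics/side3c.png

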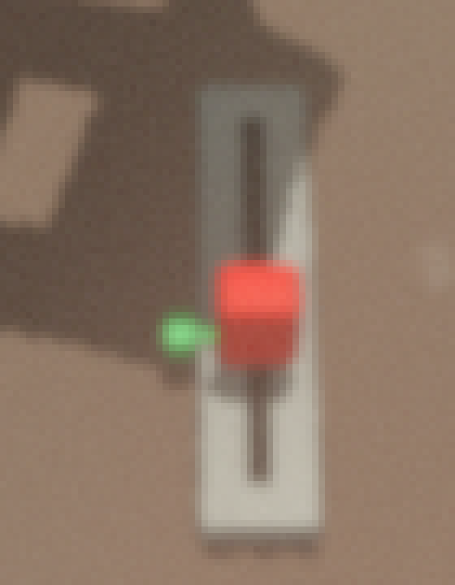

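View pics/top3c.png

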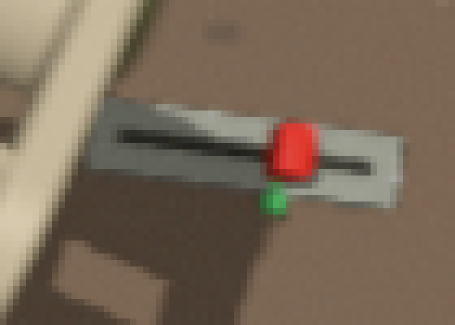

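Run:
```python
from h import planehit
import numpy as np,cv2
yt=-np.array([np.cos(np.radians(82.3)),np.sin(np.radians(82.3))]);c0=np.array([.4885,-.2865])
S=dict(np.load('side3.npz'));T=dict(np.load('top3.npz'))
f=lambda x,o:o+(x+.5)/6.5-.5
def al(p,u,v,z): X=planehit(p,u,v,z); return X.round(4),round(float(yt@(X[:2]-c0)),4)
for nm,x,y,z in[('front bottom',257,364,.0145),('front top',260,313,.0545),('back top',259,263,.0545),('tip',207,335,.017),('block',180,335,.017)]:
    print('side',nm,al(S,f(x,285),f(y,250),z))
for nm,x,y,z in[('top centre',291,147,.0545),('ptr block',274,201,.019),('ptr tip',277,187,.017),('bar end',403,170,.014)]:
    print('top',nm,al(T,f(x,350),f(y,180),z))
# soft green centroids
for n,p,sub in(('side',S,(slice(294,308),slice(303,322))),('top',T,(slice(203,216),slice(385,398)))):
    rgb=p['pixels'].astype(float); w=np.clip(rgb[...,1]-rgb[...,0]-15,0,None)[sub]; v,u=np.mgrid[:400,:640]
    cu=(w*u[sub]).sum()/w.sum();cv=(w*v[sub]).sum()/w.sum(); print(n,'green',cu,cv,al(p,cu,cv,.017))
    w=np.clip(rgb[...,0]-rgb[...,1]-60,0,None)
    sub=(slice(284,312),slice(312,336)) if n=='side' else (slice(192,212),slice(385,405))
    w=w[sub];cu=(w*u[sub]).sum()/w.sum();cv=(w*v[sub]).sum()/w.sum(); print(n,'red',cu,cv,al(p,cu,cv,.0545 if n=='top' else .044))
```

```text
side front bottom (array([ 0.4832, -0.3141,  0.0145]), 0.028)
side front top (array([ 0.4828, -0.3161,  0.0545]), 0.0301)
side back top (array([ 0.4854, -0.2981,  0.0545]), 0.0119)
side tip (array([ 0.4677, -0.3024,  0.017 ]), 0.0185)
side block (array([ 0.4585, -0.3011,  0.017 ]), 0.0185)
top top centre (array([ 0.4878, -0.3032,  0.0545]), 0.0166)
top ptr block (array([ 0.4626, -0.3006,  0.019 ]), 0.0175)
top ptr tip (array([ 0.4704, -0.3028,  0.017 ]), 0.0186)
top bar end (array([ 0.4798, -0.3722,  0.014 ]), 0.0861)
side green 312.8487199379364 300.9208688906129 (array([ 0.4599, -0.3008,  0.017 ]), 0.018)
side red 324.13680781758956 295.885993485342 (array([ 0.4837, -0.3062,  0.044 ]), 0.0202)
top green 391.7022809123649 210.35894357743098 (array([ 0.4632, -0.3009,  0.017 ]), 0.0177)
top red 394.7672432669148 202.6496606087147 (array([ 0.4862, -0.3046,  0.0545]), 0.0182)
```

```bash
python3 -c "
from h import *
plan((.672,-.0255,.32),96)
for z in ['top','side']:
  for q in ('lid_hinge','lid_hole','base_hole'):
    p=optics.camera(z); print(z,q,[x['centre'] for x in finder.spot_point(p,q)[:1]])
"
```

```text
t 6.6667 pos [ 0.5133 -0.1069  0.2013] shift [-14.63  10.2  -11.87] turn [-1.000e-02 -1.000e-02 -1.374e+01] q [-0.43  0.34  1.55 -0.    1.26 -1.86] F [-0.9 -0.  -0.3] op 0.051
top lid_hinge [[0.6639, -0.0229, 0.0562]]
top lid_hole [[0.6238, -0.0244, 0.2086]]
top base_hole [[0.4961, -0.0402, 0.0541]]
side lid_hinge [[0.6629, -0.0238, 0.055]]
side lid_hole [[0.6236, -0.0249, 0.2124]]
side base_hole [[0.505, -0.0442, 0.0538]]
```

>>> {"api": "carry_out", "payload": {"series": [0, 0, -4, 0, 0, 0, 0, 0, 0, -8, 0, 0, -3, 0, -1, 1, -11.9, 0, 0, -7, 0, -4, 3.5, -11.9, 0, 0, -11, 0, -7, 6, -11.9, 0, 0, -13.7, 0, -10, 8, -11.9, 0, 0, -13.7, 0, -12.5, 10.2, -11.9, 0, 0, -13.7, 0, -14.6, 10.2, -11.9, 0, 0, -13.7, 0, -14.6, 10.2, -11.9, 0, 0, -13.7, 0, -14.6, 10.2, -11.9, 0, 0, -13.7, 0, -14.6, 10.2, -11.9, 0, 0, -13.7, 0]}}

```text
t: 8.18
ee_pos: [0.6713, -0.0246, 0.3205]
tcp_rot: [[-0.995, -0.104, -0.0], [-0.104, 0.995, -0.0], [0.0, 0.0, -1.0]]
wrist_force: [0.4, -0.2, -0.2]
opening: 0.0
```

```bash
python3 -c "
from h import *
plan((.672,-.0255,.175),96)
for n in ['top','side']:
  p=snap(n,n+'4.png')
"
```

```text
t 8.1833 pos [ 0.6713 -0.0246  0.3205] shift [-0.07 -0.09 14.55] turn [ 0.   -0.01 -0.  ] q [-0.21  0.64  0.77 -0.    1.73 -1.89] F [ 0.4 -0.2 -0.2] op 0.0
```

View pics/side4.png

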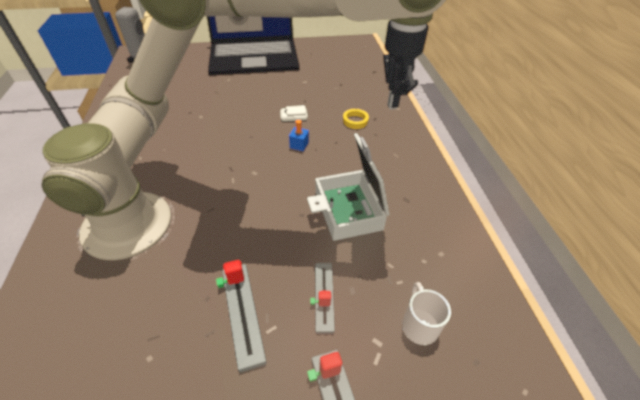

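>>> {"api": "carry_out", "payload": {"series": [0, 0, 4, 0, 0, 0, 0, 0, 0, 8, 0, 0, 0, 0, 0, 0, 11.5, 0, 0, 0, 0, 0, 0, 14.5, 0, 0, 0, 0, 0, 0, 14.5, 0, 0, 0, 0, 0, 0, 14.5, 0, 0, 0, 0]}}

```text
t: 8.78
ee_pos: [0.6712, -0.0247, 0.176]
tcp_rot: [[-0.995, -0.104, -0.001], [-0.104, 0.995, 0.0], [0.001, 0.0, -1.0]]
wrist_force: [1.1, 0.7, 1.3]
opening: -0.0002
```

```bash
python3 -c "
from h import *
plan((.672,-.0255,.175),96)
"
```

```text
t 8.7833 pos [ 0.6712 -0.0247  0.176 ] shift [-0.07 -0.09  0.1 ] turn [ 0.02 -0.06 -0.01] q [-0.21  0.69  1.07 -0.    1.39 -1.89] F [1.1 0.7 1.3] op -0.0002
```

Now I sweep the lid down along its arc.

>>> {"api": "carry_out", "payload": {"series": [2, 0, -0.2, 0, 0, 0, 0, 4, 0, -0.2, 0, 0, 0, 0, 5.2, 0, 0.3, 0, 0, 0, 0, 6.4, 0, 1.0, 0, 0, 0, 0, 7.5, 0, 1.8, 0, 0, 0, 0, 8.5, 0, 2.7, 0, 0, 0, 0, 9.4, 0, 3.7, 0, 0, 0, 0, 10.3, 0, 4.8, 0, 0, 0, 0, 11.0, 0, 6.0, 0, 0, 0, 0, 11.5, 0, 7.2, 0, 0, 0, 0, 11.5, 0, 7.2, 0, 0, 0, 0]}}

```text
t: 9.7
ee_pos: [0.5573, -0.0368, 0.1047]
tcp_rot: [[-0.995, -0.104, 0.001], [-0.104, 0.995, -0.001], [-0.001, -0.001, -1.0]]
wrist_force: [-0.1, 0.5, 0.3]
opening: 0.0003
```

```bash
python3 -c "
from h import *
plan((.55,-.0385,.068),96)
for n in ['side']:
  p=snap(n,n+'5.png')
"
```

```text
t 9.7 pos [ 0.5573 -0.0368  0.1047] shift [ 0.75 -0.09  3.67] turn [-0.04  0.08 -0.01] q [-0.28  0.51  1.56 -0.    1.07 -1.95] F [-0.1  0.5  0.3] op 0.0003
```

View pics/side5.png

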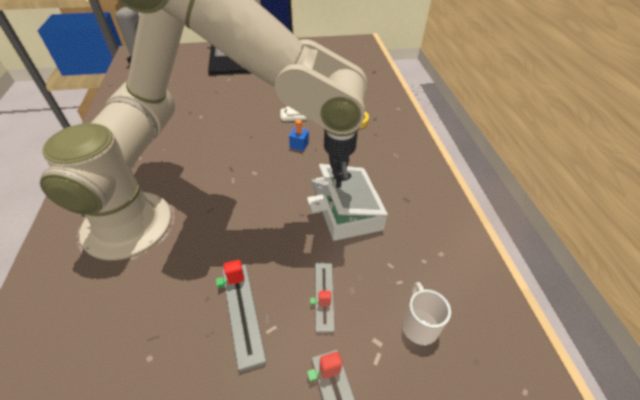

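>>> {"api": "carry_out", "payload": {"series": [0.4, 0, 1.2, 0, 0, 0, 0, 0.6, 0, 2.2, 0, 0, 0, 0, 0.7, 0, 3.0, 0, 0, 0, 0, 0.7, 0, 3.7, 0, 0, 0, 0, 0.7, 0, 4.0, 0, 0, 0, 0, 0.7, 0, 4.0, 0, 0, 0, 0, 0.7, 0, 4.0, 0, 0, 0, 0]}}

```text
t: 10.33
ee_pos: [0.5506, -0.0374, 0.0639]
tcp_rot: [[-0.994, -0.105, -0.0], [-0.105, 0.994, -0.0], [0.0, -0.0, -1.0]]
wrist_force: [-2.1, -1.0, 4.0]
opening: 0.0002
```

```bash
python3 -c "
from h import *
plan((.4915,.269,.2),96)
"
```

```text
t 10.3333 pos [ 0.5506 -0.0374  0.0639] shift [  2.67  31.09 -13.62] turn [-0.02 -0.    0.02] q [-0.28  0.56  1.61 -0.    0.98 -1.96] F [-2.1 -1.   4. ] op 0.0002
```

>>> {"api": "carry_out", "payload": {"series": [0, 0, -4, 0, 0, 0, 0.5, 0, 0, -8, 0, 0, 0, 0.5, 2, 2, -12, 0, 0, 0, 0.5, 5, 5, -15, 0, 0, 0, 0.5, 8, 8, -17, 0, 0, 0, 0.5, 11, 11, -18, 0, 0, 0, 0.5, 14, 13, -18, 0, 0, 0, 0.5, 16, 15, -18, 0, 0, 0, 0.5, 18, 17, -18, 0, 0, 0, 0.5, 19, 19, -18, 0, 0, 0, 0.5]}}

```text
t: 11.17
ee_pos: [0.3392, 0.1329, 0.244]
tcp_rot: [[-0.994, -0.105, 0.001], [-0.105, 0.994, 0.0], [-0.001, 0.0, -1.0]]
wrist_force: [0.2, -0.7, 0.2]
opening: 0.0427
```

```bash
cat > m4.py <<'E'
from h import *
np.set_printoptions(precision=4,suppress=True)
plan((.4915,.269,.2),96)
for n in ['top','side']:
  p=snap(n,n+'6.png'); np.savez(n+'6.npz',**{k:p[k] for k in['pixels','z_map','camera_matrix','world_from_camera']})
  for q in('pin_grip','holder','lid_hole','pin'):
    print(n,q,[(np.round(x['centre'],4).tolist(),round(x['score'],2)) for x in finder.spot_point(p,q)[:2]])
  P=p['pixels']
  a=P[185:225,205:250] if n=='top' else P[105:160,275:325]
  cv2.imwrite(f'pics/pin_{n}.png',cv2.cvtColor(cv2.resize(a,None,fx=10,fy=10,interpolation=3),cv2.COLOR_RGB2BGR))
  a=P[140:215,275:355] if n=='top' else P[155:245,285:395]
  cv2.imwrite(f'pics/lid_{n}.png',cv2.cvtColor(cv2.resize(a,None,fx=7,fy=7,interpolation=3),cv2.COLOR_RGB2BGR))
E
python3 m4.py
```

```text
t 11.1667 pos [0.3392 0.1329 0.244 ] shift [-16.57  11.93   4.43] turn [0.01 0.07 0.04] q [ 0.05 -0.07  1.9   0.    1.31 -1.63] F [ 0.2 -0.7  0.2] op 0.0427
top pin_grip [([0.4924, 0.268, 0.0725], 0.62)]
top holder [([0.4932, 0.271, -0.0025], 0.57)]
top lid_hole [([0.503, -0.0403, 0.0666], 0.91), ([0.4905, 0.4316, 0.0013], 0.18)]
top pin [([0.4931, 0.2735, 0.0085], 0.39)]
side pin_grip [([0.4882, 0.4342, -0.0024], 0.69), ([0.4907, 0.2737, 0.0757], 0.67)]
side holder [([0.4925, 0.2729, -0.0016], 0.72)]
side lid_hole []
side pin []
```

View pics/pin_top.png

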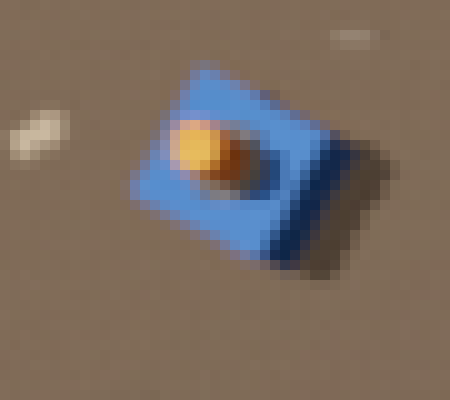

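View pics/pin_side.png

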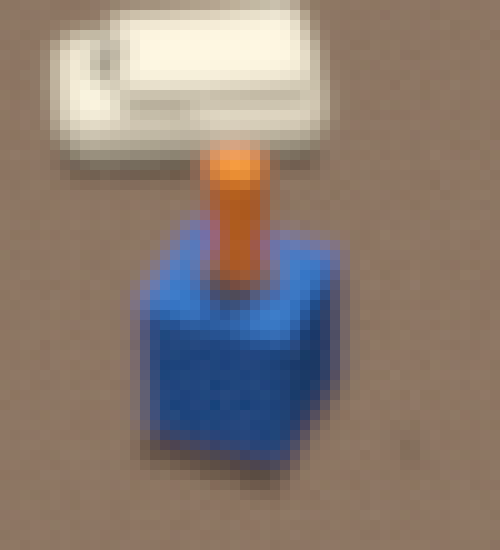

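View pics/lid_top.png

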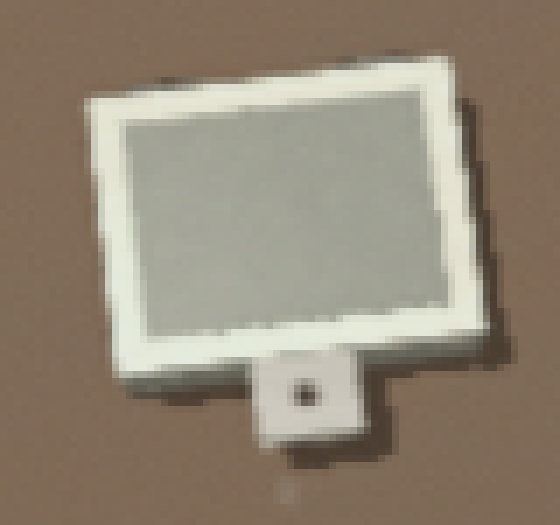

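View pics/lid_side.png

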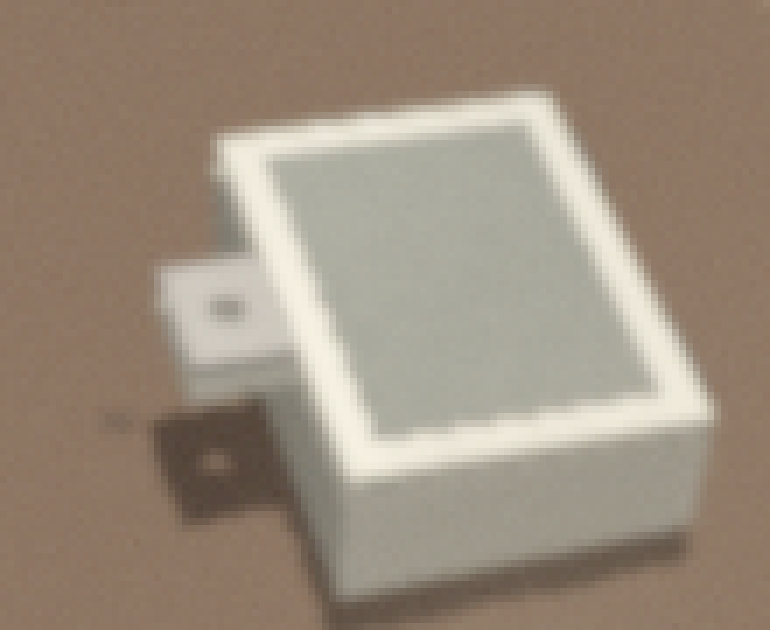

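Run:
```python
from h import planehit
import numpy as np
np.set_printoptions(precision=4,suppress=True)
T=dict(np.load('top6.npz'));S=dict(np.load('side6.npz'))
f=lambda x,o,k:o+(x+.5)/k-.5
for z in(.060,.066): print('hole top',planehit(T,f(306,275,7),f(394,140,7),z),'side',planehit(S,f(226,285,7),f(308,155,7),z))
print('pin top',planehit(T,f(200,205,10),f(146,185,10),.095),'side',planehit(S,f(236,275,10),f(162,105,10),.095))
print('collar base top',planehit(T,f(248,205,10),f(165,185,10),.053),'side',planehit(S,f(237,275,10),f(284,105,10),.053))
for n,P in(('top',T),('side',S)):
  rgb=P['pixels'].astype(int); q=[(205,185),(275,105)][n=='side']
# holder top corners
for x,y in((205,65),(345,133),(270,262),(133,190)): print('htop',planehit(T,f(x,205,10),f(y,185,10),.05))
for x,y in((140,300),(190,222),(340,245),(292,345)): print('hside',planehit(S,f(x,275,10),f(y,105,10),.05))
```

```text
hole top [ 0.5097 -0.0424  0.06  ] side [ 0.5069 -0.0338  0.06  ]
hole top [ 0.5088 -0.0424  0.066 ] side [ 0.506  -0.0393  0.066 ]
pin top [0.4947 0.2696 0.095 ] side [0.4914 0.2701 0.095 ]
collar base top [0.4934 0.2639 0.053 ] side [0.4899 0.264  0.053 ]
htop [0.5287 0.2805 0.05  ]
htop [0.5048 0.2314 0.05  ]
htop [0.4601 0.2562 0.05  ]
htop [0.4852 0.3042 0.05  ]
hside [0.4587 0.2635 0.05  ]
hside [0.4787 0.3029 0.05  ]
hside [0.5256 0.2844 0.05  ]
hside [0.504  0.2345 0.05  ]
```

>>> {"api": "carry_out", "payload": {"series": [-4, 3, 0, 0, 0, 0, 0.5, -7, 5.5, 0, 0, 0, 0, 0.5, -10, 8, 0, 0, 0, 0, 0.5, -13.5, 10.5, 1, 0, 0, 0, 0.5, -16.6, 12, 3, 0, 0, 0, 0.5, -16.8, 12, 7, 0, 0, 0, 0.5, -16.8, 12, 11, 0, 0, 0, 0.5, -16.8, 12, 11, 0, 0, 0, 0.5, -16.8, 12, 11, 0, 0, 0, 0.5]}}

```text
t: 12.42
ee_pos: [0.4956, 0.2683, 0.1328]
tcp_rot: [[-0.995, -0.104, -0.003], [-0.104, 0.995, -0.001], [0.004, -0.001, -1.0]]
wrist_force: [-0.2, -0.0, 0.8]
opening: 0.0428
```

```bash
python3 -c "
from h import *
plan((.4945,.269,.060),96)
for n in ['top','side']:
  p=snap(n,n+'7.png'); P=p['pixels']
a=P[75:165,250:350];cv2.imwrite('pics/g7.png',cv2.cvtColor(cv2.resize(a,None,fx=6,fy=6,interpolation=3),cv2.COLOR_RGB2BGR))
"
```

```text
t 12.4167 pos [0.4956 0.2683 0.1328] shift [0.08 0.09 7.28] turn [-0.04 -0.2  -0.02] q [ 0.29  0.49  1.51 -0.    1.15 -1.39] F [-0.2 -0.   0.8] op 0.0428
```

View pics/g7.png

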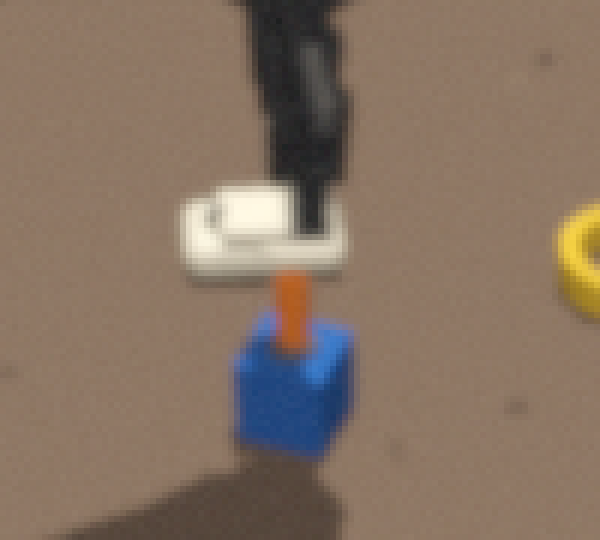

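Run:
```python
from h import proj
import numpy as np
S=dict(np.load('side6.npz'))
c=lambda u,v:((u-250+.5)*6-.5,(v-75+.5)*6-.5)
print('tcp',c(*proj(S,np.array([.4956,.2683,.1328+.006]))),'handle(.4945,.269,.095)',c(*proj(S,np.array([.4945,.269,.095]))),'bottom',c(*proj(S,np.array([.4945,.269,.055]))), 'near finger tip', c(*proj(S,np.array([.4956+.0025,.2683-.025,.1328+.01]))))
```

```text
tcp (np.float64(297.6872915312133), np.float64(205.51369725338077)) handle(.4945,.269,.095) (np.float64(297.5586620762175), np.float64(277.752892835687)) bottom (np.float64(299.4548769011491), np.float64(340.7547239023803)) near finger tip (np.float64(308.0691861582685), np.float64(226.47181372936407))
```

Run:
```python
import cv2,numpy as np
from h import proj
a=cv2.imread('pics/top7.png')[180:220,200:260]; cv2.imwrite('pics/g7t.png',cv2.resize(a,None,fx=10,fy=10,interpolation=3))
a=cv2.imread('pics/side7.png')[60:165,265:335]; cv2.imwrite('pics/g7s.png',cv2.resize(a,None,fx=7,fy=7,interpolation=0))
```

```text
(no output)
```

View pics/g7t.png

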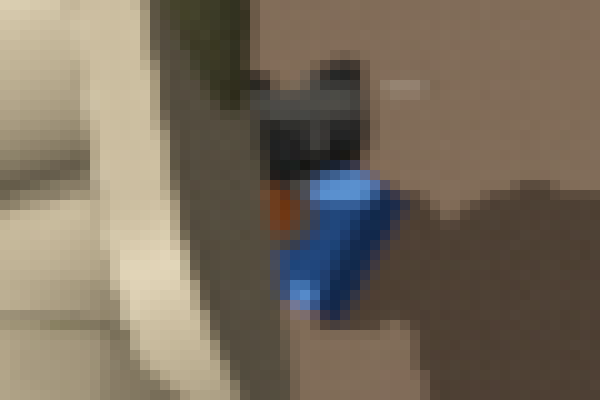

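View pics/g7s.png

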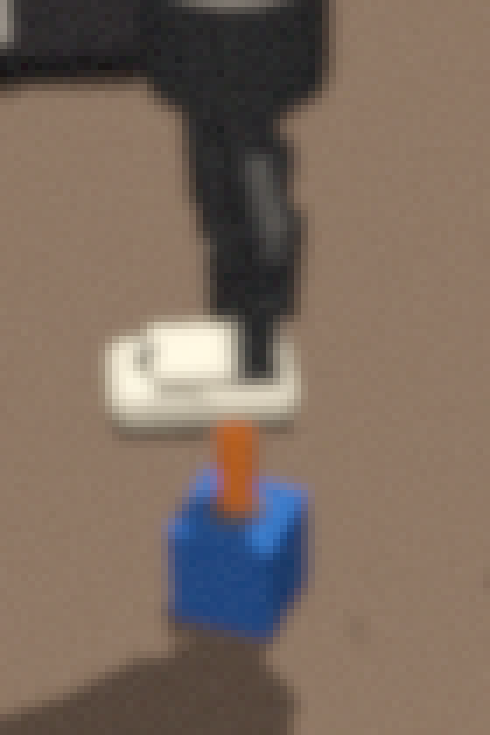

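>>> {"api": "carry_out", "payload": {"series": [0.3, 0, 3.5, 0, 0, 0, 0.5, 0.3, 0, 6, 0, 0, 0, 0.5, 0.3, 0, 7.3, 0, 0, 0, 0.5, 0.3, 0, 7.3, 0, 0, 0, 0.5, 0.3, 0, 7.3, 0, 0, 0, 0, 0.3, 0, 7.3, 0, 0, 0, 0, 0.3, 0, 7.3, 0, 0, 0, 0, 0.3, 0, 7.3, 0, 0, 0, 0, 0.3, 0, 7.3, 0, 0, 0, 0, 0.3, 0, 7.3, 0, 0, 0, 0], "grip_force": 20}}

```text
t: 13.35
ee_pos: [0.4944, 0.2703, 0.0634]
tcp_rot: [[-0.995, -0.104, 0.005], [-0.104, 0.995, 0.004], [-0.006, 0.004, -1.0]]
wrist_force: [-0.5, 9.1, 3.7]
opening: 0.0177
```

```bash
python3 -c "
from h import *
plan((.4945,.269,.060),96)
s=arm.observe(); print(s['wrist_torque'])
p=snap('side','side8.png'); P=p['pixels']
a=P[75:165,250:350];cv2.imwrite('pics/g8.png',cv2.cvtColor(cv2.resize(a,None,fx=6,fy=6,interpolation=0),cv2.COLOR_RGB2BGR))
"
```

```text
t 13.35 pos [0.4944 0.2703 0.0634] shift [ 0.   -0.14  0.34] turn [ 0.21  0.32 -0.  ] q [ 0.29  0.58  1.58  0.    0.98 -1.39] F [-0.5  9.1  3.7] op 0.0177
[ 1.60872602  0.14982718 -0.00584567]
```

View pics/g8.png

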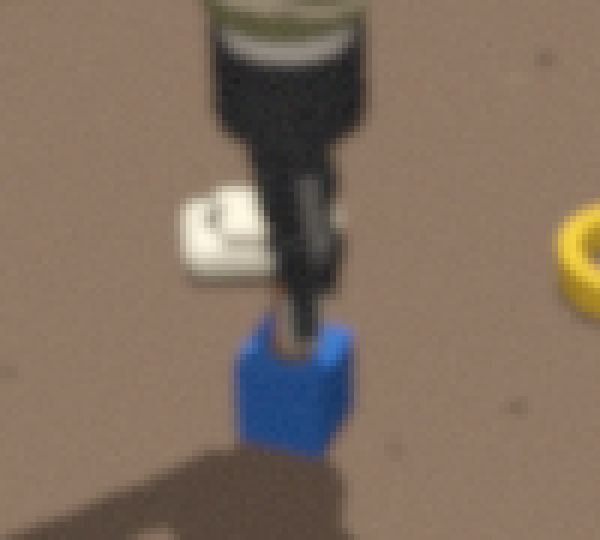

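>>> {"api": "carry_out", "payload": {"series": [0, 0.3, 0, 0, 0, 0, 0.5, 0, 0.3, 0, 0, 0, 0, 0.5, 0, 0.3, 0, 0, 0, 0, 0.5, 0, 0.3, 0, 0, 0, 0, 0, 0, 0.3, 0, 0, 0, 0, 0, 0, 0.3, 0, 0, 0, 0, 0, 0, 0.3, 0, 0, 0, 0, 0, 0, 0.3, 0, 0, 0, 0, 0]}}

```text
t: 14.07
ee_pos: [0.4929, 0.2714, 0.0607]
tcp_rot: [[-0.995, -0.105, 0.0], [-0.105, 0.995, 0.0], [-0.0, 0.0, -1.0]]
wrist_force: [-0.7, -0.4, 2.6]
opening: 0.0176
```

```bash
python3 -c "
from h import *
plan((.4945,.272,.060),96)"
```

```text
t 14.0667 pos [0.4929 0.2714 0.0607] shift [-0.17  0.04  0.07] turn [0.   0.02 0.01] q [ 0.3   0.58  1.58 -0.    0.98 -1.38] F [-0.7 -0.4  2.6] op 0.0176
```

>>> {"api": "carry_out", "payload": {"series": [0, 0, 0, 0, 0, 0, 0.5, 0, 0, 0, 0, 0, 0, 0.5, 0, 0, 0, 0, 0, 0, 0.5, 0, 0, 0, 0, 0, 7, 0.5, 0, 0, 0, 0, 0, 14, 0.5, 0, 0, 0, 0, 0, 21, 0.5, 0, 0, 0, 0, 0, 28, 0.5, 0, 0, 0, 0, 0, 35, 0.5, 0, 0, 0, 0, 0, 42, 0.5, 0, 0, 0, 0, 0, 49, 0.5, 0, 0, 0, 0, 0, 56, 0.5, 0, 0, 0, 0, 0, 63, 0.5]}}

```text
t: 15.07
ee_pos: [0.4927, 0.2714, 0.0603]
tcp_rot: [[-0.54, 0.842, -0.0], [0.842, 0.54, -0.0], [0.0, -0.0, -1.0]]
wrist_force: [-0.9, 0.4, -0.5]
opening: 0.0426
```

>>> {"api": "carry_out", "payload": {"series": [0, 0, 0, 0, 0, 7, 0.5, 0, 0, 0, 0, 0, 14, 0.5, 0, 0, 0, 0, 0, 21, 0.5, 0, 0, 0, 0, 0, 27, 0.5, 0, 0, 0, 0, 0, 27, 0.5, 0, 0, 0, 0, 0, 27, 0.5]}}

```text
t: 15.57
ee_pos: [0.4927, 0.2714, 0.0603]
tcp_rot: [[-0.108, 0.994, -0.0], [0.994, 0.108, -0.0], [-0.0, -0.0, -1.0]]
wrist_force: [1.3, 0.6, -0.5]
opening: 0.0427
```

```bash
python3 -c "
from h import *
plan((.493,.2715,.060),6)"
```

```text
t 15.5667 pos [0.4927 0.2714 0.0603] shift [0.01 0.03 0.03] turn [-0.01  0.01  0.2 ] q [ 0.3   0.58  1.58 -0.    0.98  0.19] F [ 1.3  0.6 -0.5] op 0.0427
```

>>> {"api": "carry_out", "payload": {"series": [0, 0, 0, 0, 0, 0, 0, 0, 0, 0, 0, 0, 0, 0, 0, 0, 0, 0, 0, 0, 0, 0, 0, 0, 0, 0, 0, 0, 0, 0, 0, 0, 0, 0, 0, 0, 0, 0, 0, 0, 0, 0], "grip_force": 20}}

```text
t: 16.07
ee_pos: [0.4927, 0.2715, 0.0604]
tcp_rot: [[-0.105, 0.994, -0.0], [0.994, 0.105, 0.0], [0.0, -0.0, -1.0]]
wrist_force: [-0.4, 0.5, -0.2]
opening: 0.0172
```

```bash
python3 -c "
from h import *
plan((.493,.2715,.060),6)"
```

```text
t 16.0667 pos [0.4927 0.2715 0.0604] shift [-0.    0.03  0.04] turn [-0.   -0.    0.03] q [0.3  0.58 1.58 0.   0.98 0.19] F [-0.4  0.5 -0.2] op 0.0172
```

>>> {"api": "carry_out", "payload": {"series": [0, 0, 0, 0, 0, 0, 0, 0, 0, 0, 0, 0, 0, 0, 0, 0, -2, 0, 0, 0, 0, 0, 0, -4.5, 0, 0, 0, 0, 0, 0, -8, 0, 0, 0, 0, 0, 0, -11, 0, 0, 0, 0, -2, 0, -11, 0, 0, 0, 0, -5, 0, -11, 0, 0, 0, 0, -8, 0, -11, 0, 0, 0, 0, -11, 0, -11, 0, 0, 0, 0, -14, 0, -11, 0, 0, 0, 0], "grip_force": 60}}

```text
t: 16.98
ee_pos: [0.5072, 0.1308, 0.1703]
tcp_rot: [[-0.105, 0.994, -0.0], [0.994, 0.105, -0.0], [-0.0, -0.0, -1.0]]
wrist_force: [0.4, -0.0, -1.3]
opening: 0.0162
```

```bash
python3 -c "
from h import *
plan((.507,-.042,.145),6)"
```

```text
t 16.9833 pos [0.5072 0.1308 0.1703] shift [-17.18  -1.84   2.54] turn [-0.01  0.01  0.04] q [ 0.03  0.37  1.59 -0.    1.19 -0.08] F [ 0.4 -0.  -1.3] op 0.0162
```

>>> {"api": "carry_out", "payload": {"series": [-3, -0.3, 0, 0, 0, 0, 0, -6, -0.6, 0, 0, 0, 0, 0, -9, -1, 0, 0, 0, 0, 0, -12, -1.3, 0, 0, 0, 0, 0, -15, -1.6, 0, 0, 0, 0, 0, -16.5, -1.8, 0.5, 0, 0, 0, 0, -16.9, -1.8, 1.5, 0, 0, 0, 0, -16.9, -1.8, 2.5, 0, 0, 0, 0, -16.9, -1.8, 2.5, 0, 0, 0, 0, -16.9, -1.8, 2.5, 0, 0, 0, 0]}}

```text
t: 17.82
ee_pos: [0.5068, -0.0366, 0.1447]
tcp_rot: [[-0.106, 0.994, -0.002], [0.994, 0.106, 0.001], [0.001, -0.002, -1.0]]
wrist_force: [0.1, 0.7, -0.4]
opening: 0.0167
```

```bash
python3 -c "
from h import *
plan((.507,-.042,.145),6)
p=snap('side','side9.png'); P=p['pixels'];np.savez('side9.npz',**{k:p[k] for k in['pixels','z_map','camera_matrix','world_from_camera']})
a=P[140:240,270:370];cv2.imwrite('pics/s9.png',cv2.cvtColor(cv2.resize(a,None,fx=6,fy=6,interpolation=3),cv2.COLOR_RGB2BGR))
p=snap('top','top9.png'); P=p['pixels'];np.savez('top9.npz',**{k:p[k] for k in['pixels','z_map','camera_matrix','world_from_camera']})
a=P[165:225,280:360];cv2.imwrite('pics/t9.png',cv2.cvtColor(cv2.resize(a,None,fx=7,fy=7,interpolation=3),cv2.COLOR_RGB2BGR))
"
```

```text
t 17.8167 pos [ 0.5068 -0.0366  0.1447] shift [-0.54 -0.04 -0.03] turn [-0.1  -0.05  0.08] q [-0.3   0.36  1.67  0.    1.11 -0.41] F [ 0.1  0.7 -0.4] op 0.0167
```

View pics/s9.png

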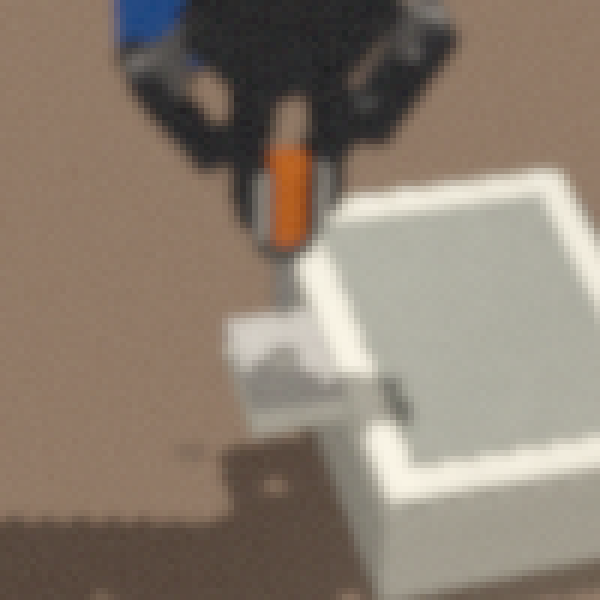

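View pics/t9.png

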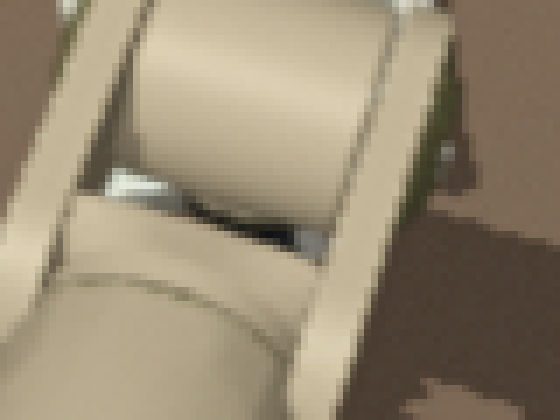

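Run:
```python
from h import proj,arm
import numpy as np
S=dict(np.load('side9.npz'))
s=arm.observe(); t=s['ee_pos']; print(t)
c=lambda X:np.round([(proj(S,np.array(X))[0]-270+.5)*6-.5,(proj(S,np.array(X))[1]-140+.5)*6-.5],1)
z0=t[2]-.0544
for nm,h in(('foot',0),('collar low',.044),('collar top',.049),('htop',.089)): print(nm,c([t[0],t[1],z0+h]))
for z in(.062,.066,.069): print('hole',z,c([.507,-.042,z]))
print(c([.507,-.032,.066]),c([.517,-.042,.066]))
```

```text
[ 0.50734157 -0.03681348  0.1456122 ]
foot [286.4 309.2]
collar low [287.7 235. ]
collar top [287.8 226.2]
htop [289.  153.4]
hole 0.062 [286.6 364.4]
hole 0.066 [286.7 358.1]
hole 0.069 [286.8 353.4]
[283.4 341.6] [309.4 355.9]
```

>>> {"api": "carry_out", "payload": {"series": [-0.53, -0.19, 0, 0, 0, 0, 0, -0.53, -0.19, 0, 0, 0, 0, 0, -0.53, -0.19, 0.5, 0, 0, 0, 0, -0.53, -0.19, 0.5, 0, 0, 0, 0, -0.53, -0.19, 0.5, 0, 0, 0, 0]}}

```text
t: 18.33
ee_pos: [0.5057, -0.0431, 0.1402]
tcp_rot: [[-0.105, 0.995, -0.001], [0.995, 0.105, 0.0], [0.0, -0.001, -1.0]]
wrist_force: [-0.0, 0.0, -1.2]
opening: 0.0164
```

```bash
python3 -c "
from h import *
plan((.506,-.0422,.1145),6)
C=np.load('top6.npz')
import numpy as np
p=snap('side','side10.png'); P=p['pixels'];np.savez('side10.npz',**{k:p[k] for k in['pixels','z_map','camera_matrix','world_from_camera']})
a=P[165:225,290:350];cv2.imwrite('pics/s10.png',cv2.cvtColor(cv2.resize(a,None,fx=9,fy=9,interpolation=3),cv2.COLOR_RGB2BGR))
t=arm.observe()['ee_pos']
for X in ([.506,-.0422,.067],[t[0],t[1],t[2]-.0544]): q=proj(p,np.array(X)); print((q[0]-290+.5)*9,(q[1]-165+.5)*9)
"
```

```text
t 18.3333 pos [ 0.5057 -0.0431  0.1402] shift [0.09 0.04 2.57] turn [-0.04 -0.01  0.01] q [-0.32  0.37  1.67 -0.    1.1  -0.42] F [-0.   0.  -1.2] op 0.0164
247.5142692381395 311.45986308135707
248.05636808752104 268.7755786243182
```

View pics/s10.png

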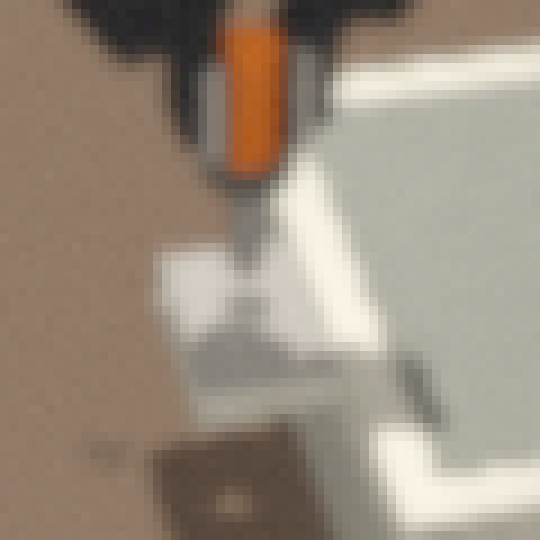

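>>> {"api": "carry_out", "payload": {"series": [0.1, 0.03, 0.8, 0, 0, 0, 0, 0.1, 0.03, 1.4, 0, 0, 0, 0, 0.1, 0.03, 2.0, 0, 0, 0, 0, 0.1, 0.03, 2.5, 0, 0, 0, 0, 0.1, 0.03, 2.5, 0, 0, 0, 0]}}

```text
t: 18.8
ee_pos: [0.5055, -0.042, 0.1141]
tcp_rot: [[-0.105, 0.994, -0.002], [0.994, 0.105, 0.001], [0.001, -0.002, -1.0]]
wrist_force: [0.5, 0.1, -1.3]
opening: 0.0165
```

```bash
python3 -c "
from h import *
plan((.506,-.0422,.1145),6)
p=snap('side','side11.png'); P=p['pixels']
a=P[165:225,290:350];cv2.imwrite('pics/s11.png',cv2.cvtColor(cv2.resize(a,None,fx=9,fy=9,interpolation=3),cv2.COLOR_RGB2BGR))
"
```

```text
t 18.8 pos [ 0.5055 -0.042   0.1141] shift [-0.02  0.05 -0.04] turn [-0.12 -0.05  0.01] q [-0.31  0.4   1.7  -0.    1.04 -0.42] F [ 0.5  0.1 -1.3] op 0.0165
```

View pics/s11.png

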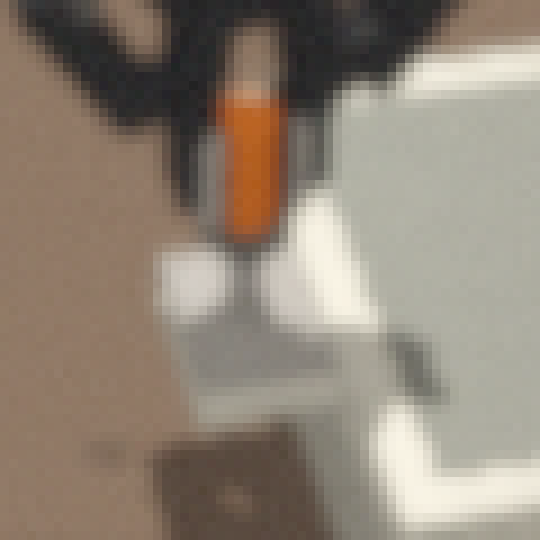

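>>> {"api": "carry_out", "payload": {"series": [0, 0, 0.4, 0, 0, 0, 0, 0, 0, 0.8, 0, 0, 0, 0, 0, 0, 1.2, 0, 0, 0, 0, 0, 0, 1.5, 0, 0, 0, 0, 0, 0, 1.5, 0, 0, 0, 0]}}

```text
t: 19.27
ee_pos: [0.5057, -0.0421, 0.0998]
tcp_rot: [[-0.105, 0.994, -0.001], [0.994, 0.105, 0.0], [0.0, -0.001, -1.0]]
wrist_force: [0.1, 1.0, -0.5]
opening: 0.0162
```

```bash
python3 -c "
from h import *
plan((.506,-.0422,.0719),6)
"
```

```text
t 19.2667 pos [ 0.5057 -0.0421  0.0998] shift [-0.01  0.03  2.79] turn [-0.06 -0.03  0.01] q [-0.31  0.42  1.72  0.    1.   -0.42] F [ 0.1  1.  -0.5] op 0.0162
```

>>> {"api": "carry_out", "payload": {"series": [0, 0, 0.5, 0, 0, 0, 0, 0, 0, 1.0, 0, 0, 0, 0, 0, 0, 1.5, 0, 0, 0, 0, 0, 0, 2.0, 0, 0, 0, 0, 0, 0, 2.3, 0, 0, 0, 0, 0, 0, 2.6, 0, 0, 0, 0, 0, 0, 2.8, 0, 0, 0, 0, 0, 0, 2.8, 0, 0, 0, 0, 0, 0, 2.8, 0, 0, 0, 0]}}

```text
t: 20.02
ee_pos: [0.5062, -0.0422, 0.0726]
tcp_rot: [[-0.105, 0.995, 0.0], [0.995, 0.105, -0.0], [-0.0, 0.0, -1.0]]
wrist_force: [-1.4, 0.2, 1.5]
opening: 0.0161
```

```bash
python3 -c "
from h import *
plan((.506,-.0422,.0719),6)
"
```

```text
t 20.0167 pos [ 0.5062 -0.0422  0.0726] shift [ 0.   -0.02  0.07] turn [0.01 0.01 0.01] q [-0.31  0.46  1.74 -0.    0.94 -0.42] F [-1.4  0.2  1.5] op 0.0161
```

>>> {"api": "carry_out", "payload": {"series": [0, 0, 0.1, 0, 0, 0, 0, 0, 0, 0.2, 0, 0, 0, 0, 0, 0, 0.3, 0, 0, 0, 0, 0, 0, 0.3, 0, 0, 0, 0, 0, 0, 0.3, 0, 0, 0, 0, 0, 0, 0.3, 0, 0, 0, 0], "grip_force": 80}}

```text
t: 20.52
ee_pos: [0.5063, -0.0423, 0.0714]
tcp_rot: [[-0.105, 0.994, 0.001], [0.994, 0.105, -0.001], [-0.001, 0.001, -1.0]]
wrist_force: [-8.9, 0.7, 22.1]
opening: 0.016
```

```bash
python3 -c "
from h import *
plan((.506,-.0422,.0719),6)
"
```

```text
t 20.5167 pos [ 0.5063 -0.0423  0.0714] shift [ 0.01 -0.03 -0.05] turn [0.06 0.05 0.03] q [-0.31  0.47  1.74 -0.    0.94 -0.42] F [-8.9  0.7 22.1] op 0.016
```

>>> {"api": "carry_out", "payload": {"series": [0, -0.15, 0, 0, 0, 0, 0, 0, -0.15, 0, 0, 0, 0, 0, 0, -0.15, 0, 0, 0, 0, 0, 0, -0.15, 0, 0, 0, 0, 0]}}

```text
t: 20.85
ee_pos: [0.5062, -0.0424, 0.0716]
tcp_rot: [[-0.105, 0.994, 0.005], [0.995, 0.105, -0.001], [-0.001, 0.005, -1.0]]
wrist_force: [-2.0, 2.5, 18.3]
opening: 0.0159
```

```bash
python3 -c "
from h import *
plan((.506,-.0422,.0719),6)
for n in('top','side'):
  p=snap(n,n+'12.png'); P=p['pixels']
a=P[150:240,270:390];cv2.imwrite('pics/s12.png',cv2.cvtColor(cv2.resize(a,None,fx=6,fy=6,interpolation=3),cv2.COLOR_RGB2BGR))
"
```

```text
t 20.85 pos [ 0.5062 -0.0424  0.0716] shift [ 0.02 -0.01 -0.03] turn [0.27 0.07 0.01] q [-0.31  0.46  1.74  0.    0.93 -0.42] F [-2.   2.5 18.3] op 0.0159
```

View pics/s12.png

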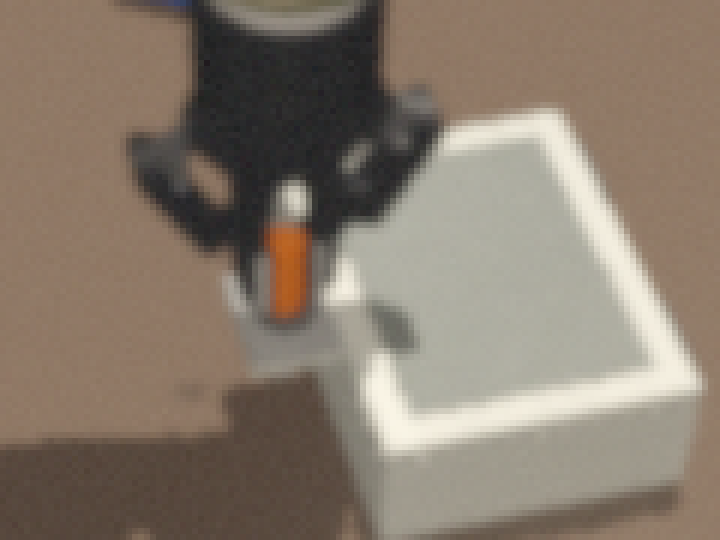

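View pics/side12.png

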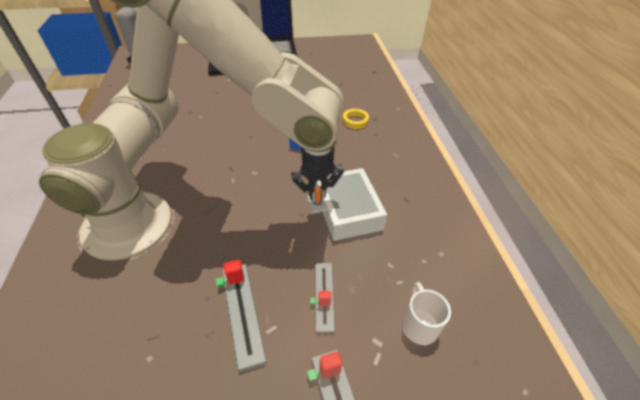

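>>> {"api": "carry_out", "payload": {"series": [0, 0, 0, 0, 0, 0, 0, 0, 0, 0, 0, 0, 0, 0, 0, 0, 0, 0, 0, 0, 0, 0, 0, 0, 0, 0, 0, 0, 0, 0, 0, 0, 0, 0, 0, 0, 0, 0, 0, 0, 0, 0]}}

```text
t: 21.45
ee_pos: [0.5062, -0.0424, 0.0716]
tcp_rot: [[-0.105, 0.994, 0.005], [0.994, 0.105, -0.001], [-0.001, 0.005, -1.0]]
wrist_force: [-1.5, 4.3, 18.2]
opening: 0.0159
```

```bash
python3 -c "
from h import *
plan((.506,-.0422,.0719),6)
s=arm.observe()
if s['wrist_force'][2]>10 and s['ee_pos'][2]<.0722: print(ticket.job_done())
"
```

```text
t 21.45 pos [ 0.5062 -0.0424  0.0716] shift [ 0.02 -0.02 -0.03] turn [0.27 0.08 0.02] q [-0.31  0.46  1.74  0.    0.93 -0.42] F [-1.5  4.3 18.2] op 0.0159
the job is handed in; nothing more can be done
None
```

The job is done in the order asked and was handed in at about 21.5 s. The arm is still gripping the pin and pressing it down.

- **Slider:** I moved the grip on the smallest track about 56 mm and let go. Afterwards the top camera put it about 0.5 mm short of the pointer on average. The side camera's edges ran from 0.3 mm short to 3.6 mm past, averaging about 1.5 mm past. The combined estimate is within about 0.5 mm, so the alignment is only as sure as that camera spread.
- **Lid:** I swept it down from about 72° until it met the sprung post.
- **Pin:** It went through both holes with almost no resistance. At the end I measured:
  - The tool height was 71.6 mm, against the 71.9 mm I worked out for the pin home.
  - The downward push was a steady 18 N, and pressing further met a hard stop. Both fit a seated collar and a fully shut lid.
- **Weaker checks:** The collar's seat and the last fraction of lid closure were judged from height and force, because the gripper partly hides them in the pictures. The two cameras also disagreed by 2–3 mm across the scene, so I found the pin's exact position by touch before lifting it.
- **Bystanders:** I did not touch the mug, tape roll, mouse or pointer. The last side picture shows the mug, tape roll and pointer in place, but the arm hid the mouse.

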